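# Clamp a glued stick stack in the screw press

### The job

Push the glued stack of craft sticks all the way along the press's channel until its far end is against the stop. Then wind the crank clockwise until the pad just meets the stack, give it one quarter turn more and no further, and let go, leaving the stack clamped and the other things on the table where they are.

Things in the scene. Friction and masses are not known exactly. Their poses are not given: they have to be found in the camera images.
- bed_mid (a point): Point on the press's bed (30 mm above the table) under the vertical screw axis. x runs along the loading channel to the stop, y across, z up. Grey bench press, fixed: base x -120 to +100, y +-75 mm; uprights at y +-58 (26 mm deep in x); cross-beam x +-15 mm, 125 to 155 mm above the table. Channel: 34 mm wide between rails 8 mm high, open at its -x end (x = -120 mm).
- stop_face (a point): Middle of the fixed stop's face at the far end of the channel, 65 mm in +x from bed_mid and 10 mm above the bed; same axes as bed_mid. The stop is 50 mm wide and 22 mm high.
- stack_mid (a point): Loose glued stack of craft sticks, 130 mm long (x), 30 mm wide, 0.3 to 0.45 kg; the point is mid-length, 12 mm above its underside. It lies in the channel, 25 to 55 mm short of the stop; home, with its end on the stop, this point is at x = 0 of bed_mid. Its thickness is different every time, 24 to 38 mm, and not measured: contact with the pad must be felt.
- knob_mid (a point): Centre of the crank's upright wooden knob: a cylinder 23 mm across, 50 mm tall (184 to 234 mm above the table), free to spin on its pin, so it can be held firmly while carried round. It circles the screw axis (vertical through bed_mid) at radius 60 mm and constant height, on an arm whose top is 182 mm above the table. At the start it is on the stop's side of the press.
- screw (a joint): Crank angle, rad, growing clockwise seen from above, which lowers the pad 24 mm a turn. The free pad's underside (44 x 30 mm) is 49 mm over the bed at 0. Turning takes about 10 N at the knob (6 N when pausing); the screw holds when let go. The pad is on a strong preloaded spring: at contact the force at the knob steps up by about 3.8 N, then by about 3.6 N more over a quarter turn.
- glue_jar_mid (a point): Bystander: white glue jar, 52 mm across, 70 mm high, beside the press; the point is 35 mm above the table. Leave it alone.
- tape_mid (a point): Bystander: paper tape roll, 64 mm across, 18 mm high, lying beside the press; the point is its centre. Leave it alone.
- pencil_mid (a point): Bystander: pencil 170 mm long, 8 mm thick, lying on the table; the point is its middle. Leave it alone.
- cup_mid (a point): Bystander: white cup, 72 mm across, 85 mm high; the point is half-way up its axis. Leave it alone.
Mind the look-alikes: they are no part of the job. Of the things like the part that bears stack_mid, leave any that is white; of the rest the larger one is meant.

How it is judged:
On the way, in this order (a step that is already met when the one before it is completed fails the run):
1. the stack is pushed home against the stop (within 5 mm), the pad not yet on it (x of stack_mid in the frame of bed_mid between -0.005 and 0.005 m and contact force between pad and stack below 1 N), for 0.2 s.
2. the pad has been wound down onto the stack (x of stack_mid in the frame of bed_mid between -0.005 and 0.005 m and contact force between pad and stack above 20 N), for 0.1 s.
At the end, for the whole second after the job is handed in: The stack is home against the stop (within 5 mm) and clamped by the pad with 92 to 134 N, which is about one sixth to one third of a turn past contact (a quarter turn gives about 113 N); the crank is at rest (x of stack_mid in the frame of bed_mid between -0.005 and 0.005 m and contact force between pad and stack between 92 and 134 N and velocity of joint screw between -0.05 and 0.05 rad/s); the robot touches nothing.
It fails at once if the pad presses the stack with more than 155 N (about 0.42 turn past contact) (contact force between pad and stack above 155 N).
It fails at once if a bystander is moved by more than 30 mm (distance of any of glue_jar_mid, tape_mid, pencil_mid, cup_mid from where it was at the start of the episode above 0.03 m).
It also fails if it takes over 64 s, if anything falls off the work surface, if the arm or the gripper's body presses on something with over 40 N, if the wrist force passes 120 N, or if a joint passes its speed limit or range.

### The arm

A 6-joint arm with a two-finger parallel gripper is mounted at the origin on the work surface. World frame = base frame: x ahead of the robot, y to its left, z up, the work surface at z = 0. Lengths are in m, angles in rad, forces in N, time in s.
With the tool pointing down it reaches from about 0.3 to 1 m from the base axis. Payload 5.1 kg.
Tool frame: the origin (TCP) lies midway between the tips of the shut fingers; the grasp point (between the pads) lies 19 mm behind it (ctrl.grip_point_offset is the z of the grasp point in the tool frame, in m); z points along the fingers, y is the direction in which the jaws open and shut (so a half turn about z gives the same grasp; the last joint's range is limited). The gripper opens to 95 mm and grips with 3 to 60 N. Pads are 20 mm wide; open, the fingers measure 119 mm over their backs; the gripper's body (75 mm by 180 mm) begins 59 mm behind the grasp point.
Start: joints at [-1.265, 0.124, 1.65, -0, 1.367, -0.083], TCP at [0.246, -0.601, 0.192] pointing down, gripper open.
Joint ranges: [-2.61, 2.61], [-1.02, 2.33], [0.03, 2.71], [-1.35, 4.49], [0.32, 2.68], [-2.91, 2.91]. Speed limits (rad/s): [2.57, 2.57, 3.14, 3.14, 3.14, 3.14].

### API

Orientations are given as a rotation vector (axis times angle).
In Python, from station import ctrl gives the robot as it stands. The module is installed in compiled form; this text tells all that it offers.
- The arm moves only by the tool servo_tool, never from a script. Its argument "rows" is a list of rows, each a list of 6 numbers: the shift along the tool's x, y, z in cm, then the turn, a rotation vector about the tool's x, y, z in rad. In form: [[dx, dy, dz, ax, ay, az], ...]. A call has 1 to 20 rows; each row is the pose to reach, as a shift and turn from the pose commanded when the call began, along the tool's axes at that moment; what a row does not reach only later rows make up. A row lasts 1/12 s, in which the tool goes at most 41.7 mm and 7.16 degrees, less where a joint would pass 70% of its speed; a pose out of reach is approached as far as the arm can. A call with a gripper value outside its range is refused whole. "claw" is the opening, from -1 (shut) to 1 (fully open), set as the call begins (left out, the last holds). The fingers move at their own pace and stop on an object; "grip_force" is the grip in N (left out, the last holds). Time passes only in rows, so rows that repeat a pose let the fingers close. It gives the time, the measured TCP pose, the force and the opening at its end, in the units of the state.
- ctrl.sense(): the state, without advancing time (a new reading comes with each control period).
- ctrl.get_image(name): name is "scene" or "top" or "wrist"; returns the picture (400x640x3 uint8, red, green, blue); there is no depth.
- ctrl.camera_model(name): a dict with "camera_matrix" (3x3 intrinsics, pixels), "dist" ([k1, k2, p1, p2, k3] as OpenCV has them; the pictures are not rectified), "rvec" (rotation vector, rad) and "tvec" (3), from world to camera coordinates, as OpenCV has them. Camera axes: x right, y down, z forward; pixel columns grow to the right and rows downward; lengths in m; the calibration is good to about 2 mm. A picture is of the moment at which its call begins: read the wrist's pose just before it. camera_model takes no time and is no camera call; for the wrist camera it gives the pose at the moment of the call.
- ctrl.hand_in(): hands the job in, once; it reports no verdict.
The state is a dict: "time_s": time; "q": joint angles; "dq": joint speeds; "tau": joint torques, N m; "ee_pos": TCP position; "eef_rot": TCP orientation; "force": force on the tool from outside, world axes, zero at the start; "torque": the same for the moment, N m; "width": finger opening in m.
Only numpy, scipy, OpenCV 4.12 (cv2) and the standard library are available. Lean on these libraries where they do the work, as an engineer would, in place of code of your own. Each camera call takes 0.05 s, during which the arm holds its last target.

## Working session

There is one attempt and no reset: what is moved stays moved. The work goes in short steps, Python scripts to look and compute and a tool call to move; the robot and the scene stay as the last step left them, time stands still between calls to the robot, and variables do not carry over. Pictures are saved under pics/ and viewed, and the job is handed in when it is done.

Besides the shell and the picture viewer there is one more tool, called after "Call:" as name(argument=value, ...) on one line, values as JSON. servo_tool: Moves the arm, as the interface text tells. Its arguments: {"type":"object","properties":{"rows":{"type":"array","items":{"type":"array","items":{"type":"number"}}},"claw":{"type":"number"},"grip_force":{"type":"number"}},"required":["rows"]}

```bash
mkdir -p pics; ls
python3 - <<'E'
from station import ctrl
import cv2,numpy as np
print(ctrl.sense())
for n in("scene","top","wrist"):
    print(n,ctrl.camera_model(n))
    cv2.imwrite(f"pics/{n}0.png",ctrl.get_image(n)[:,:,::-1])
E
```

```text
pics
{'time_s': 0.0, 'q': array([-1.26461825e+00,  1.24494665e-01,  1.65166859e+00, -3.46981459e-05,
        1.36748317e+00, -8.26065056e-02]), 'dq': array([-0.00119873, -0.00086847,  0.00089184,  0.0006614 ,  0.00044865,
        0.00060539]), 'tau': array([-4.79581217e-05, -4.17597377e+01, -3.59936035e+01,  7.74613093e-02,
        4.91741253e-02, -1.75525524e-04]), 'ee_pos': array([ 0.24614378, -0.60085244,  0.19109705]), 'eef_rot': array([-3.08042056e+00, -6.06479733e-01,  4.12646389e-04]), 'force': array([ 0.12001023,  0.65199315, -0.43515173]), 'torque': array([-0.02028158,  0.01515632, -0.00745154]), 'width': 0.09518819891270838}
scene {'camera_matrix': array([[480.83783859,   0.        , 323.25165028],
       [  0.        , 480.83783859, 191.08633082],
       [  0.        ,   0.        ,   1.        ]]), 'dist': array([-0.10015634,  0.        ,  0.        ,  0.        ,  0.        ]), 'rvec': array([ 1.06379813,  2.39803209, -1.03502533]), 'tvec': array([ 0.25438782, -0.19363308,  1.64868834])}
top {'camera_matrix': array([[499.53543392,   0.        , 309.57380467],
       [  0.        , 499.53543392, 201.54825395],
       [  0.        ,   0.        ,   1.        ]]), 'dist': array([-0.04398995,  0.        ,  0.        ,  0.        ,  0.        ]), 'rvec': array([ 2.16809651, -2.14423618,  0.15780778]), 'tvec': array([0.11453872, 0.50762966, 1.07229796])}
wrist {'camera_matrix': array([[298.84563982,   0.        , 319.9946117 ],
       [  0.        , 298.84563982, 203.51476886],
       [  0.        ,   0.        ,   1.        ]]), 'dist': array([-0.02870381,  0.        ,  0.        ,  0.        ,  0.        ]), 'rvec': array([-2.40105685,  1.61108711,  0.23851592]), 'tvec': array([-0.64800436, -0.0315566 ,  0.39252345])}
```

View pics/scene0.png

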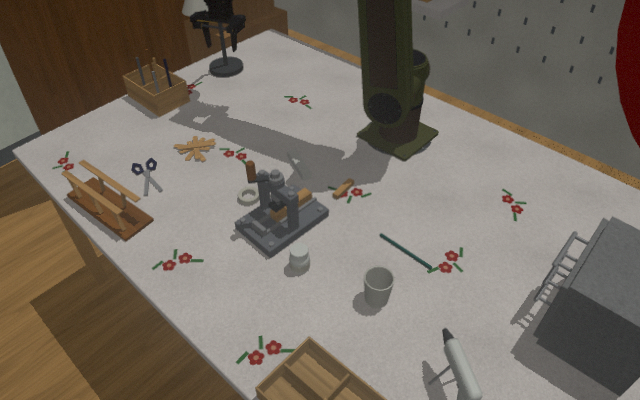

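View pics/top0.png

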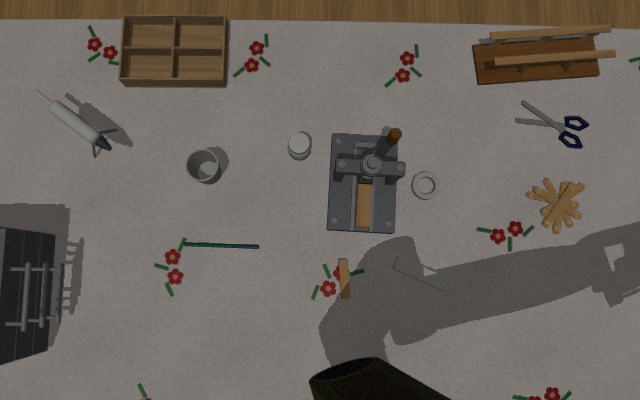

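View pics/wrist0.png

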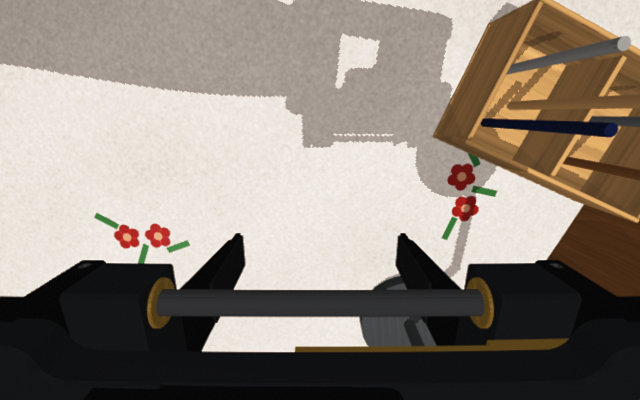

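```bash
cat > h.py <<'E'
import cv2,numpy as np
from station import ctrl
def ray(cm,px):
    K,d=cm["camera_matrix"],cm["dist"]
    R=cv2.Rodrigues(cm["rvec"])[0]; c=-R.T@cm["tvec"]
    u=cv2.undistortPoints(np.array([[px]],float),K,d)[0,0]
    return c,R.T@np.array([u[0],u[1],1])
def onz(cm,px,z):
    c,v=ray(cm,px); return c+v*(z-c[2])/v[2]
def proj(cm,P):
    return cv2.projectPoints(np.array(P,float).reshape(-1,3),cm["rvec"],cm["tvec"],cm["camera_matrix"],cm["dist"])[0].reshape(-1,2)
E
python3 - <<'E'
from h import *
t=cv2.imread("pics/top0.png"); s=cv2.imread("pics/scene0.png")
cv2.imwrite("pics/topz.png",cv2.resize(t[115:245,300:440],None,fx=4.6,fy=4.6,interpolation=cv2.INTER_CUBIC))
cv2.imwrite("pics/scz.png",cv2.resize(s[150:260,220:360],None,fx=5.3,fy=5.3,interpolation=cv2.INTER_CUBIC))
E
```

```text
(no output)
```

View pics/topz.png

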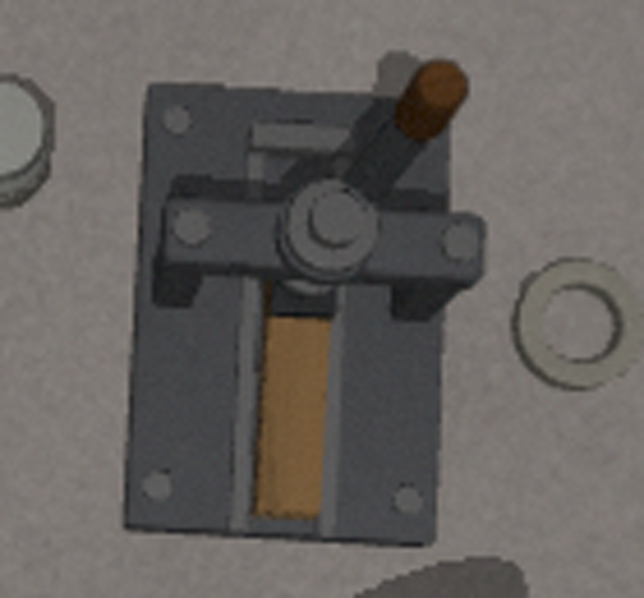

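View pics/scz.png

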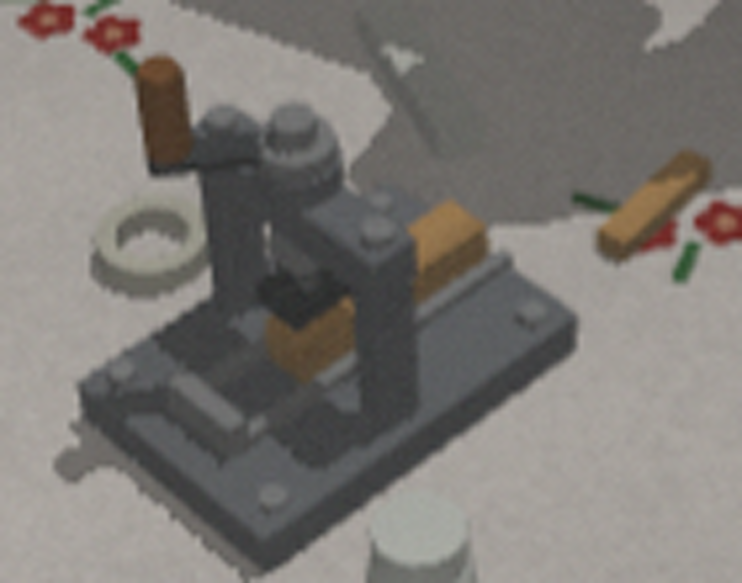

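Run:
```python
from h import *
cm=ctrl.camera_model("top"); sc=ctrl.camera_model("scene")
T=lambda u,v:((u+.5)/4.6-.5+300,(v+.5)/4.6-.5+115)
S=lambda u,v:((u+.5)/5.3-.5+220,(v+.5)/5.3-.5+150)
for z in(0.03,0.0):
  c=[onz(cm,T(*p),z)[:2] for p in((150,85),(450,100),(435,545),(125,528))]
  print(z,np.round(c,4),[round(float(np.linalg.norm(c[i]-c[(i+1)%4])),4) for i in range(4)])
print("bolts",[np.round(onz(cm,T(*p),.033)[:2],4) for p in((176,120),(157,486),(408,499))])
print("axis hub",[ (z,np.round(onz(cm,T(335,220),z)[:2],4)) for z in(.18,.19,.2,.21)])
print("beam bolts",[np.round(onz(cm,T(*p),.158)[:2],4) for p in((192,226),(463,242))])
print("knob top",onz(cm,T(443,80),.234), "scene",onz(sc,S(158,68),.234))
for z in(.054,.06,.068): print("stack near end",z,[np.round(onz(cm,T(*p),z)[:2],4) for p in((250,515),(322,517))])
print("rail ends",[np.round(onz(cm,T(*p),.038)[:2],4) for p in((232,528),(249,528),(319,533),(335,534))])
print("scene base corners z.03",[np.round(onz(sc,S(*p),.03)[:2],4) for p in((265,540),(577,322),(82,385))])
print("pencil",onz(cm,(221,245),0),"tape",onz(cm,(425,185),.018),"cup",onz(cm,(204,165),.08),"jar",onz(cm,(300,143),.07),"stick",[onz(cm,p,.02) for p in((344,259),(346,297))])
print("topcam",-cv2.Rodrigues(cm["rvec"])[0].T@cm["tvec"])
```

```text
0.03 [[ 0.6641  0.0704]
 [ 0.6587 -0.0779]
 [ 0.4387 -0.0676]
 [ 0.4453  0.0815]] [0.1484, 0.2202, 0.1493, 0.2191]
0.0 [[ 0.6725  0.0687]
 [ 0.6669 -0.0836]
 [ 0.4409 -0.073 ]
 [ 0.4477  0.0802]] [0.1525, 0.2262, 0.1533, 0.2251]
bolts [array([0.6458, 0.0577]), array([0.4654, 0.0664]), array([ 0.4605, -0.0543])]
axis hub [(0.18, array([5.646e-01, 2.000e-04])), (0.19, array([0.5624, 0.0016])), (0.2, array([0.5602, 0.0029])), (0.21, array([0.558 , 0.0043]))]
beam bolts [array([0.5659, 0.0591]), array([ 0.5604, -0.0583])]
knob top [ 0.61094062 -0.03644891  0.234     ] scene [ 0.60884393 -0.03597941  0.234     ]
stack near end 0.054 [array([0.4501, 0.0238]), array([ 0.4496, -0.0101])]
stack near end 0.06 [array([0.4496, 0.0244]), array([ 0.449 , -0.0093])]
stack near end 0.068 [array([0.4489, 0.0252]), array([ 0.4483, -0.0082])]
rail ends [array([0.4452, 0.0309]), array([0.4453, 0.0227]), array([ 0.4433, -0.0107]), array([ 0.4429, -0.0183])]
scene base corners z.03 [array([0.6639, 0.0718]), array([0.4515, 0.0856]), array([ 0.657 , -0.0735])]
pencil [0.40968716 0.31852258 0.        ] tape [ 0.54945362 -0.14137634  0.018     ] cup [0.57633943 0.34752352 0.08      ] jar [0.62974902 0.14267339 0.07      ] stick [array([0.38092569, 0.04258107, 0.02      ]), array([0.2981132 , 0.03803549, 0.02      ])]
topcam [0.35690212 0.13111079 1.12962859]
```

Run:
```python
from h import *
from scipy.spatial.transform import Rotation as Ro
cm=ctrl.camera_model("top"); sc=ctrl.camera_model("scene")
T=lambda u,v:((u+.5)/4.6-.5+300,(v+.5)/4.6-.5+115)
S=lambda u,v:((u+.5)/5.3-.5+220,(v+.5)/5.3-.5+150)
def tri(a,b):
    c1,v1=ray(cm,a);c2,v2=ray(sc,b)
    v1/=np.linalg.norm(v1);v2/=np.linalg.norm(v2)
    s=np.linalg.lstsq(np.c_[v1,-v2],c2-c1,rcond=None)[0]
    p,q=c1+s[0]*v1,c2+s[1]*v2
    return np.round((p+q)/2,4),round(float(np.linalg.norm(p-q)),4)
print(tri(T(250,515),S(487,238)),tri(T(322,517),S(447,203)))
print("check base",tri(T(150,85),S(265,540)),"knob",tri(T(443,80),S(158,68)))
for z in(.054,.058,.062,.066): print(z,[np.round(onz(sc,S(*p),z)[:2],4) for p in((487,238),(447,203))])
R=Ro.from_rotvec(ctrl.sense()["eef_rot"]).as_matrix();print(R.round(3))
w=ctrl.camera_model("wrist");Rw=cv2.Rodrigues(w["rvec"])[0];print("wristcam in tool",(R.T@(-Rw.T@w["tvec"]-ctrl.sense()["ee_pos"])).round(3))
```

```text
(array([0.4512, 0.0224, 0.0503]), 0.0025) (array([ 0.4496, -0.0101,  0.0546]), 0.0003)
check base (array([0.6639, 0.0708, 0.0293]), 0.0012) knob (array([ 0.61  , -0.0356,  0.2353]), 0.0016)
0.054 [array([0.4546, 0.024 ]), array([ 0.4492, -0.0107])]
0.058 [array([0.4576, 0.0269]), array([ 0.4522, -0.0076])]
0.062 [array([0.4606, 0.0299]), array([ 0.4553, -0.0046])]
0.066 [array([0.4636, 0.0328]), array([ 0.4583, -0.0015])]
[[ 0.925  0.379 -0.001]
 [ 0.379 -0.925  0.002]
 [ 0.    -0.002 -1.   ]]
wristcam in tool [ 0.082 -0.001 -0.193]
```

Call:
servo_tool(rows=[[39.4,-49.7,6,0,0,-2.7],[39.4,-49.7,6,0,0,-2.7],[39.4,-49.7,6,0,0,-2.7],[39.4,-49.7,6,0,0,-2.7],[39.4,-49.7,6,0,0,-2.7],[39.4,-49.7,6,0,0,-2.7],[39.4,-49.7,6,0,0,-2.7],[39.4,-49.7,6,0,0,-2.7],[39.4,-49.7,6,0,0,-2.7],[39.4,-49.7,6,0,0,-2.7],[39.4,-49.7,6,0,0,-2.7],[39.4,-49.7,6,0,0,-2.7],[39.4,-49.7,6,0,0,-2.7],[39.4,-49.7,6,0,0,-2.7],[39.4,-49.7,6,0,0,-2.7],[39.4,-49.7,6,0,0,-2.7],[39.4,-49.7,6,0,0,-2.7],[39.4,-49.7,6,0,0,-2.7],[39.4,-49.7,6,0,0,-2.7],[39.4,-49.7,6,0,0,-2.7]], claw=-1, grip_force=40)

```text
time_s: 1.82
ee_pos: [0.4223, 0.0082, 0.132]
eef_rot: [-0.385, -3.117, 0.0]
force: [0.3, -0.1, -0.8]
width: 0.0003
```

Call:
servo_tool(rows=[[0,0,2,0,0,-0.1],[0,0,4,0,0,-0.204],[0,0,6,0,0,-0.204],[0,0,7.5,0,0,-0.204],[0,0,8.4,0,0,-0.204],[0,0,8.7,0,0,-0.204],[0,0,8.8,0,0,-0.204],[0,0,8.8,0,0,-0.204]])

```text
time_s: 2.48
ee_pos: [0.423, 0.0077, 0.0449]
eef_rot: [0.077, 3.14, -0.0]
force: [0.8, 0.5, -1.1]
width: 0.0003
```

Run:
```python
from h import *
from scipy.spatial.transform import Rotation as Ro
s=ctrl.sense();print(s["ee_pos"],s["force"],Ro.from_rotvec(s["eef_rot"]).as_matrix().round(4))
t=ctrl.get_image("top")[:,:,::-1];u=ctrl.get_image("scene")[:,:,::-1]
cv2.imwrite("pics/c1.png",np.hstack([cv2.resize(t[115:255,300:440],(398,398)),cv2.resize(u[130:260,220:360],(398,370))[:370] if 0 else cv2.resize(u[125:265,220:360],(398,398))]))
```

```text
[0.42303061 0.00771932 0.04491871] [ 0.75854663  0.54942723 -1.05901385] [[-9.988e-01  4.880e-02  8.000e-04]
 [ 4.880e-02  9.988e-01 -1.000e-04]
 [-8.000e-04 -1.000e-04 -1.000e+00]]
```

View pics/c1.png

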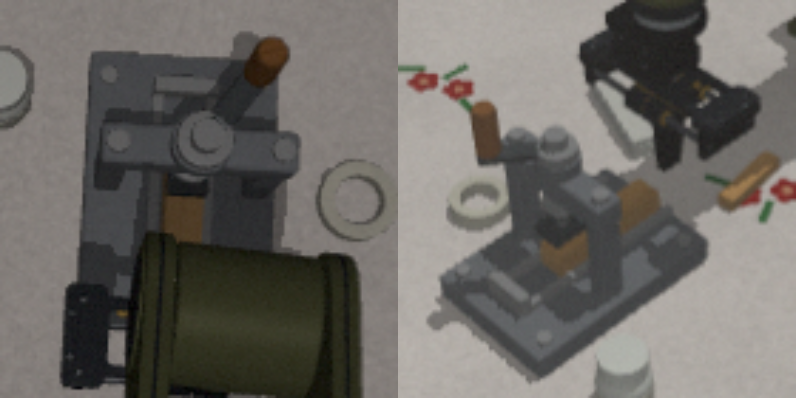

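Call:
servo_tool(rows=[[-1,0,0.3,0,0,0],[-1.6,0,0.3,0,0,0],[-2.1,0,0.3,0,0,0],[-2.6,0,0.3,0,0,0],[-3.1,0,0.3,0,0,0],[-3.6,0,0.3,0,0,0],[-4.1,0,0.3,0,0,0],[-4.6,0,0.3,0,0,0],[-5.0,0,0.3,0,0,0],[-5.4,0,0.3,0,0,0],[-5.7,0,0.3,0,0,0],[-5.9,0,0.3,0,0,0],[-6.0,0,0.3,0,0,0],[-6.0,0,0.3,0,0,0]])

```text
time_s: 3.75
ee_pos: [0.4826, 0.0048, 0.0413]
eef_rot: [-0.077, -3.141, -0.0]
force: [0.1, 0.2, -0.3]
width: -0.0
```

Call:
servo_tool(rows=[[-0.1,0,0,0,0,0],[-0.2,0,0,0,0,0],[-0.2,0,0,0,0,0]])

```text
time_s: 4.0
ee_pos: [0.4846, 0.0047, 0.0414]
eef_rot: [0.077, 3.141, -0.0]
force: [0.3, -1.2, 0.6]
width: 0.0007
```

Call:
servo_tool(rows=[[-0.1,0,0,0,0,0],[-0.2,0,0,0,0,0],[-0.3,0,0,0,0,0],[-0.3,0,0,0,0,0]])

```text
time_s: 4.33
ee_pos: [0.4877, 0.0046, 0.0414]
eef_rot: [0.077, 3.14, 0.0]
force: [0.2, -0.5, -0.1]
width: 0.0003
```

Call:
servo_tool(rows=[[-0.1,0,0,0,0,0],[-0.2,0,0,0,0,0],[-0.2,0,0,0,0,0]])

```text
time_s: 4.58
ee_pos: [0.4897, 0.0045, 0.0414]
eef_rot: [0.077, 3.14, 0.0]
force: [-0.7, 0.3, 0.1]
width: 0.0003
```

Run:
```python
from h import *
print(ctrl.sense()["ee_pos"],ctrl.sense()["force"])
u=ctrl.get_image("scene")[:,:,::-1]
cv2.imwrite("pics/c2.png",cv2.resize(u[140:260,220:360],None,fx=4.6,fy=4.6,interpolation=cv2.INTER_CUBIC))
```

```text
[0.48968655 0.00450221 0.04141826] [-0.66470329  0.25989251  0.11716189]
```

View pics/c2.png

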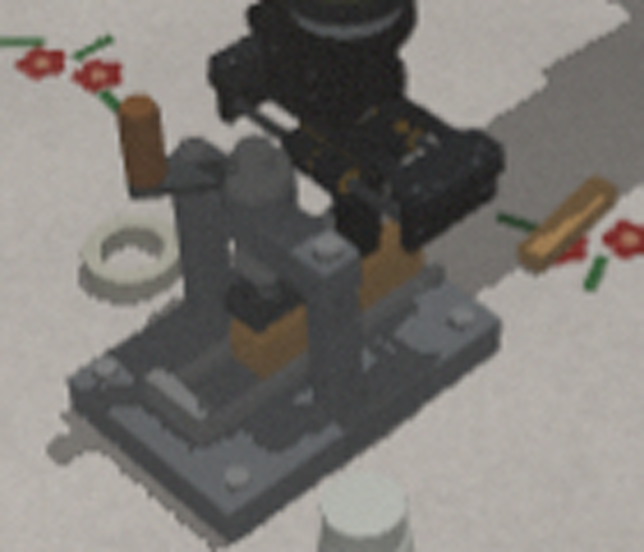

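Run:
```python
from h import *
sc=ctrl.camera_model("scene")
s=ctrl.sense();print(s)
p=s["ee_pos"]
Z=lambda q:((q-[220,140]+.5)*4.6-.5).round()
print(Z(proj(sc,[p,p+[0,0,.02],p+[.01,0,0],p+[0,0,.06]])))
c=np.array([.562,.001]);ex=np.array([.9988,-.049]);ey=np.array([.049,.9988])
for x in(-.113,-.075,-.065,.017,.065):print(x,[Z(proj(sc,np.r_[c+x*ex+y*ey,z])).tolist() for y in(-.015,.015) for z in(.03,.054,.066)])
w=ctrl.get_image("wrist")[:,:,::-1];cv2.imwrite("pics/w2.png",w)
t=ctrl.get_image("top")[:,:,::-1];cv2.imwrite("pics/t2.png",cv2.resize(t[115:255,300:440],None,fx=4,fy=4))
```

```text
{'time_s': 4.6333, 'q': array([-1.00512492e-01, -8.67589711e-02,  2.13249301e+00, -6.42991061e-06,
        1.09588880e+00, -1.62253114e+00]), 'dq': array([ 0.00050736,  0.00238076,  0.00280922, -0.00042133,  0.00111862,
        0.00091678]), 'tau': array([-3.47675428e-03, -2.79102248e+01, -3.19951880e+01, -3.56303737e-02,
        7.30077177e-02,  1.61522917e-04]), 'ee_pos': array([0.48956607, 0.0044962 , 0.04136497]), 'eef_rot': array([-7.66068342e-02, -3.14062796e+00,  5.35059429e-06]), 'force': array([ 0.16956109,  0.29694147, -0.16854889]), 'torque': array([ 0.07228877, -0.13657221, -0.03284487]), 'width': 0.00021377194434371363}
[[361. 282.]
 [359. 258.]
 [349. 290.]
 [357. 210.]]
-0.113 [[[392.0, 251.0]], [[391.0, 223.0]], [[391.0, 209.0]], [[426.0, 275.0]], [[425.0, 247.0]], [[425.0, 232.0]]]
-0.075 [[[348.0, 281.0]], [[346.0, 253.0]], [[346.0, 239.0]], [[381.0, 305.0]], [[380.0, 277.0]], [[379.0, 263.0]]]
-0.065 [[[336.0, 289.0]], [[334.0, 261.0]], [[333.0, 247.0]], [[369.0, 313.0]], [[368.0, 285.0]], [[367.0, 271.0]]]
0.017 [[[235.0, 357.0]], [[232.0, 329.0]], [[230.0, 315.0]], [[268.0, 383.0]], [[265.0, 355.0]], [[264.0, 341.0]]]
0.065 [[[173.0, 399.0]], [[169.0, 371.0]], [[167.0, 357.0]], [[206.0, 426.0]], [[202.0, 398.0]], [[200.0, 384.0]]]
```

View pics/w2.png

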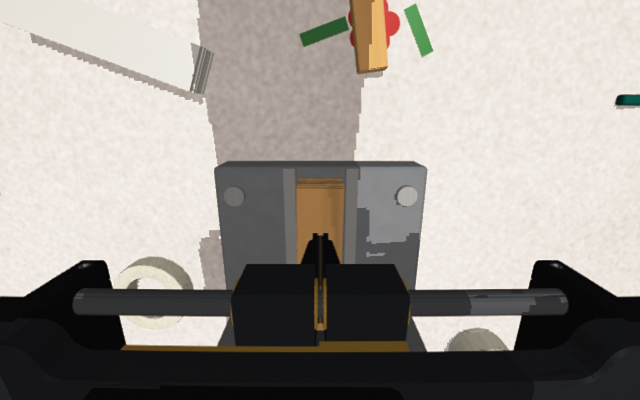

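View pics/t2.png

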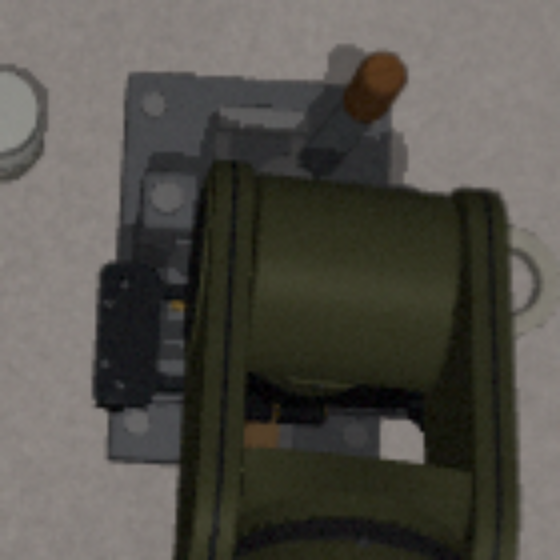

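Run:
```python
from h import *
w=ctrl.camera_model("wrist");t=ctrl.camera_model("top");s=ctrl.sense();p=s["ee_pos"]
print("wristcam pos",-cv2.Rodrigues(w["rvec"])[0].T@w["tvec"])
print("TCP",proj(w,[p,p+[-.01,0,0],p+[-.01,0,.01],p+[-.01,0,.02],p+[-.01,0,.03]]).round(1).tolist())
c=np.array([.562,.001]);ex=np.array([.9988,-.049]);ey=np.array([.049,.9988])
for x in(-.12,-.113,-.065):print(x,[proj(w,np.r_[c+x*ex+y*ey,z]).round().tolist()[0] for y in(-.015,.015) for z in(.03,.038,.054,.066)])
print("base corners",[proj(w,np.r_[c-.12*ex+y*ey,.03]).round().tolist()[0] for y in(-.075,.075)])
for z in(.05,.055,.06,.065,.07):print(z,[((onz(w,q,z)[:2]-c)@np.c_[ex,ey]).round(4) for q in((297,188),(345,188))],"frontbottom",[((onz(w,q,.03)[:2]-c)@np.c_[ex,ey]).round(4) for q in((297,178),(345,178))])
im=cv2.imread("pics/w2.png");cv2.imwrite("pics/w2z.png",cv2.resize(im[150:300,240:400],None,fx=4.5,fy=4,interpolation=cv2.INTER_CUBIC))
```

```text
wristcam pos [0.40825297 0.00962336 0.23391537]
TCP [[318.3, 235.6], [317.5, 222.1], [317.4, 227.4], [317.3, 233.3], [317.1, 239.8]]
-0.12 [[296.0, 165.0], [296.0, 167.0], [293.0, 172.0], [292.0, 176.0], [340.0, 165.0], [341.0, 167.0], [343.0, 172.0], [344.0, 176.0]]
-0.113 [[297.0, 175.0], [296.0, 178.0], [294.0, 183.0], [292.0, 188.0], [340.0, 175.0], [341.0, 178.0], [342.0, 183.0], [344.0, 188.0]]
-0.065 [[298.0, 239.0], [297.0, 244.0], [296.0, 254.0], [294.0, 262.0], [339.0, 239.0], [339.0, 244.0], [341.0, 254.0], [342.0, 262.0]]
base corners [[209.0, 165.0], [427.0, 165.0]]
0.05 [array([-0.1088, -0.0134]), array([-0.1088,  0.017 ])] frontbottom [array([-0.111 , -0.0148]), array([-0.111 ,  0.0186])]
0.055 [array([-0.11 , -0.013]), array([-0.11  ,  0.0166])] frontbottom [array([-0.111 , -0.0148]), array([-0.111 ,  0.0186])]
0.06 [array([-0.1112, -0.0126]), array([-0.1112,  0.0161])] frontbottom [array([-0.111 , -0.0148]), array([-0.111 ,  0.0186])]
0.065 [array([-0.1125, -0.0122]), array([-0.1125,  0.0157])] frontbottom [array([-0.111 , -0.0148]), array([-0.111 ,  0.0186])]
0.07 [array([-0.1137, -0.0118]), array([-0.1137,  0.0153])] frontbottom [array([-0.111 , -0.0148]), array([-0.111 ,  0.0186])]
```

View pics/w2z.png

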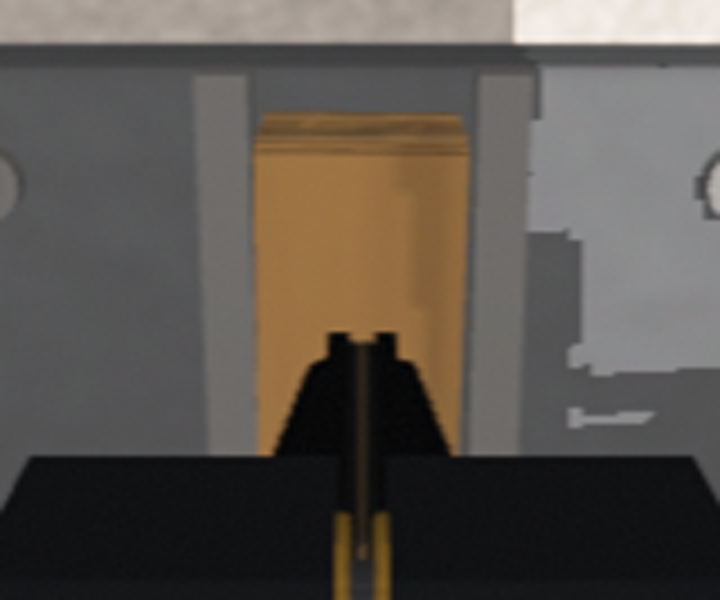

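Run:
```python
from h import *
sc=ctrl.camera_model("scene")
p=np.array([.4230,.0077,.0449])
for dz in(0,.01,.02,.03):print(dz,proj(sc,[p+[0,0,dz],p+[.01,0,dz],p+[-.01,0,dz]]).round(1).tolist())
p=np.array([.2461,-.6008,.1911])
for dz in(0,.01,.02,.03):print(dz,proj(sc,[p+[0,0,dz]]).round(1).tolist())
a=cv2.imread("pics/scene0.png");cv2.imwrite("pics/z0.png",cv2.resize(a[0:90,170:270],None,fx=6,fy=6,interpolation=cv2.INTER_CUBIC))
a=cv2.imread("pics/c1.png");cv2.imwrite("pics/z1.png",cv2.resize(a[0:250,560:796],None,fx=2.4,fy=2.4,interpolation=cv2.INTER_CUBIC))
```

```text
0 [[314.9, 188.5], [312.6, 190.3], [317.3, 186.8]]
0.01 [[314.9, 186.0], [312.5, 187.7], [317.2, 184.2]]
0.02 [[314.8, 183.4], [312.4, 185.2], [317.2, 181.7]]
0.03 [[314.8, 180.8], [312.4, 182.6], [317.2, 179.1]]
0 [[222.5, 54.3]]
0.01 [[222.1, 51.7]]
0.02 [[221.8, 49.1]]
0.03 [[221.4, 46.5]]
```

View pics/z1.png

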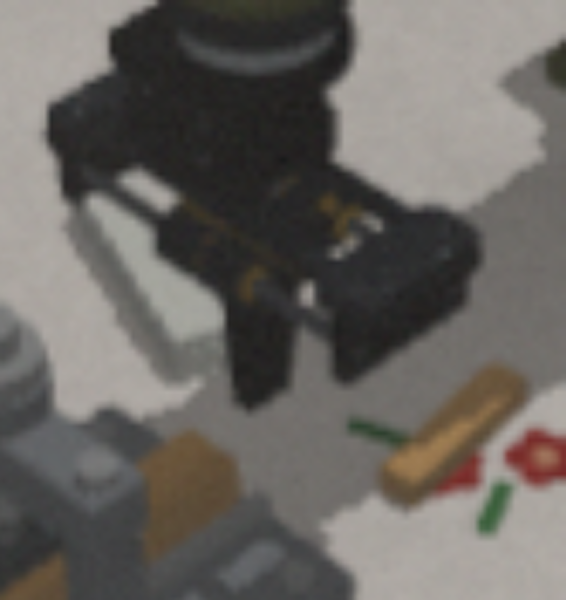

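View pics/z0.png

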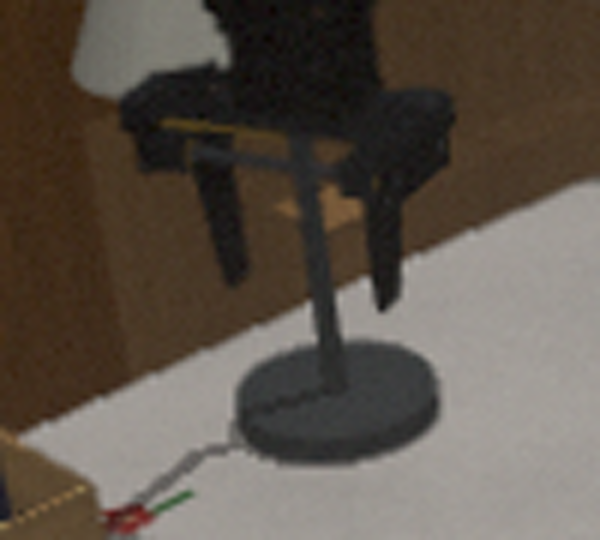

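Call:
servo_tool(rows=[[0,0,-1,0,0,0],[3,0,-1,0,0,0],[6,0,-1,0,0,0],[7.0,0,-1,0,0,0],[7.0,0,0,0,0,0],[7.0,0,1.3,0,0,0],[7.0,0,1.3,0,0,0],[7.0,0,1.3,0,0,0]])

```text
time_s: 5.4
ee_pos: [0.4195, 0.0079, 0.028]
eef_rot: [-0.077, -3.139, -0.0]
force: [0.5, -0.3, 0.2]
width: 0.0004
```

Run:
```python
from h import *
print(ctrl.grip_point_offset, ctrl.sense()["ee_pos"],ctrl.sense()["force"])
w=ctrl.get_image("wrist")[:,:,::-1];cv2.imwrite("pics/w3.png",w)
u=ctrl.get_image("scene")[:,:,::-1]
cv2.imwrite("pics/c3.png",cv2.resize(u[140:260,220:360],None,fx=4.6,fy=4.6,interpolation=cv2.INTER_CUBIC))
```

```text
-0.0188 [0.41953229 0.00792838 0.02799572] [ 0.48332929 -0.26405368  0.23876359]
```

View pics/w3.png

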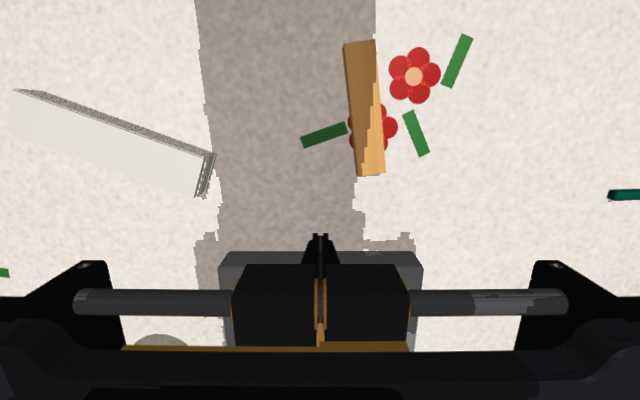

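View pics/c3.png

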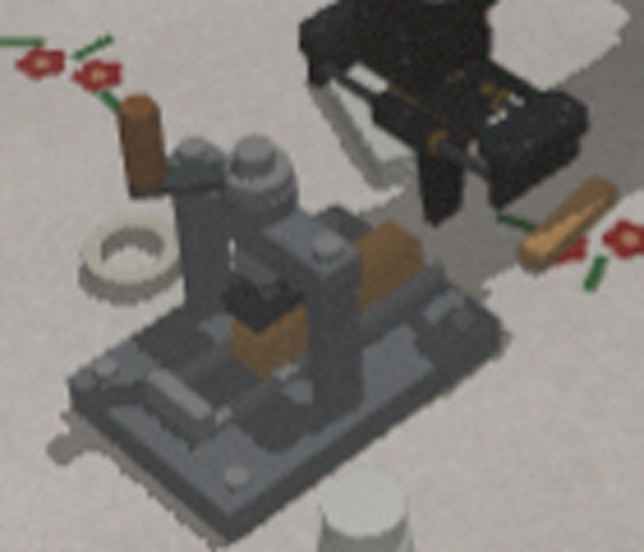

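Call:
servo_tool(rows=[[-0.3,0,0.4,0,0,0],[-0.7,0,0.4,0,0,0],[-1.1,0,0.4,0,0,0],[-1.5,0,0.4,0,0,0],[-1.9,0,0.4,0,0,0],[-2.3,0,0.4,0,0,0],[-2.7,0,0.4,0,0,0]])

```text
time_s: 6.08
ee_pos: [0.4464, 0.0066, 0.0243]
eef_rot: [-0.077, -3.139, -0.0]
force: [-3.4, -0.5, 2.6]
width: 0.0004
```

Run:
```python
from h import *
print(ctrl.sense()["ee_pos"],ctrl.sense()["force"])
u=ctrl.get_image("scene")[:,:,::-1]
cv2.imwrite("pics/c4.png",cv2.resize(u[140:260,220:360],None,fx=4.6,fy=4.6,interpolation=cv2.INTER_CUBIC))
```

```text
[0.44640894 0.00661154 0.02429519] [-3.38423126 -0.4715192   2.56133418]
```

View pics/c4.png

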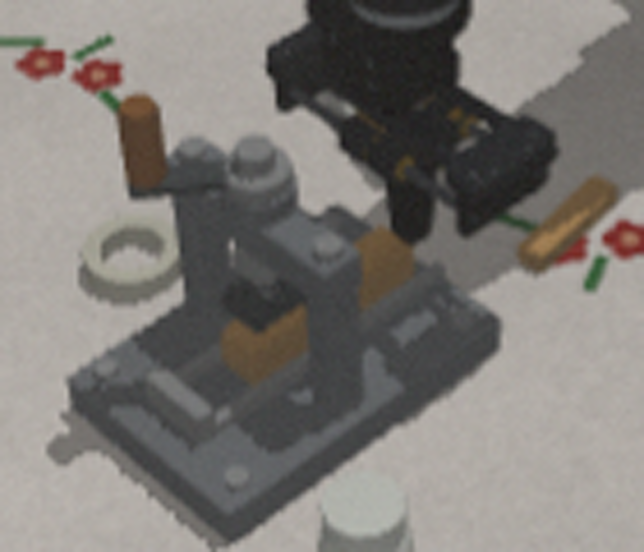

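Call:
servo_tool(rows=[[-0.4,0,0,0,0,0],[-0.8,0,0,0,0,0],[-1.2,0,0,0,0,0],[-1.6,0,0,0,0,0],[-2.0,0,0,0,0,0],[-2.4,0,0,0,0,0],[-2.7,0,0,0,0,0],[-3.0,0,0,0,0,0],[-3.3,0,0,0,0,0],[-3.5,0,0,0,0,0],[-3.6,0,0,0,0,0]])

```text
time_s: 7.05
ee_pos: [0.4828, 0.0048, 0.0244]
eef_rot: [0.077, 3.141, 0.0]
force: [-1.0, -0.9, -1.4]
width: 0.0005
```

Call:
servo_tool(rows=[[-0.1,0,0,0,0,0],[-0.2,0,0,0,0,0],[-0.3,0,0,0,0,0]])

```text
time_s: 7.3
ee_pos: [0.4855, 0.0047, 0.0244]
eef_rot: [-0.077, -3.141, -0.0]
force: [-1.0, 0.6, 0.3]
width: 0.0006
```

Call:
servo_tool(rows=[[-0.1,0,0,0,0,0],[-0.2,0,0,0,0,0]])

```text
time_s: 7.47
ee_pos: [0.4859, 0.0047, 0.0243]
eef_rot: [-0.076, -3.136, -0.0]
force: [-8.8, -0.6, 5.9]
width: 0.0004
```

Call:
servo_tool(rows=[[-0.1,0,0,0,0,0],[-0.2,0,0,0,0,0]])

```text
time_s: 7.63
ee_pos: [0.486, 0.0047, 0.0242]
eef_rot: [-0.076, -3.131, -0.0]
force: [-16.9, -0.1, 13.2]
width: 0.0005
```

Call:
servo_tool(rows=[[-0.1,0,0,0,0,0],[-0.2,0,0,0,0,0]])

```text
time_s: 7.8
ee_pos: [0.486, 0.0047, 0.0241]
eef_rot: [-0.075, -3.126, -0.0]
force: [-22.4, -0.3, 18.6]
width: 0.0005
```

Call:
servo_tool(rows=[[1,0,0,0,0,0],[2.2,0,0,0,0,0],[2.5,0,-3,0,0,0],[2.5,0,-7,0,0,0],[2.5,0,-11,0,0,0],[2.5,0,-15,0,0,0],[2.5,0,-19,0,0,0],[2.5,0,-23,0,0,0],[2.5,0,-23.6,0,0,0],[2.5,0,-23.6,0,0,0]], claw=-1)

```text
time_s: 8.63
ee_pos: [0.4691, 0.0054, 0.2654]
eef_rot: [0.076, 3.13, -0.001]
force: [0.2, 0.6, -0.3]
width: 0.0001
```

Run:
```python
from h import *
print(ctrl.sense()["ee_pos"],ctrl.sense()["force"])
u=ctrl.get_image("scene")[:,:,::-1]
cv2.imwrite("pics/c5.png",cv2.resize(u[140:260,220:360],None,fx=4.6,fy=4.6,interpolation=cv2.INTER_CUBIC))
w=ctrl.get_image("wrist")[:,:,::-1];cv2.imwrite("pics/w5.png",w)
```

```text
[0.46913334 0.00540361 0.26543964] [ 0.15559309  0.63592453 -0.26199328]
```

View pics/c5.png

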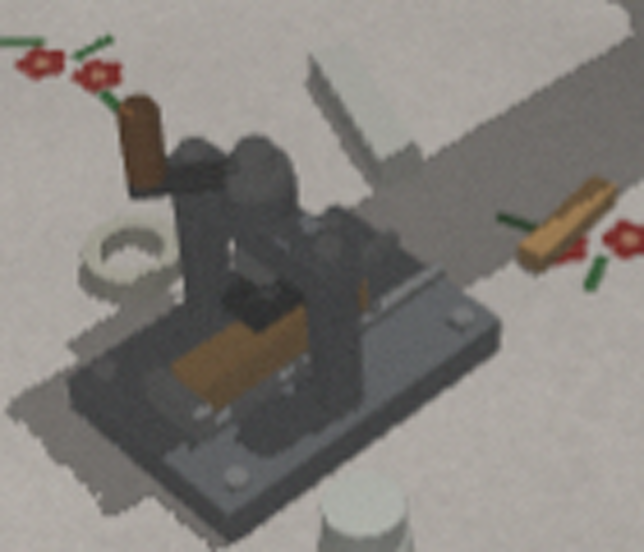

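View pics/w5.png

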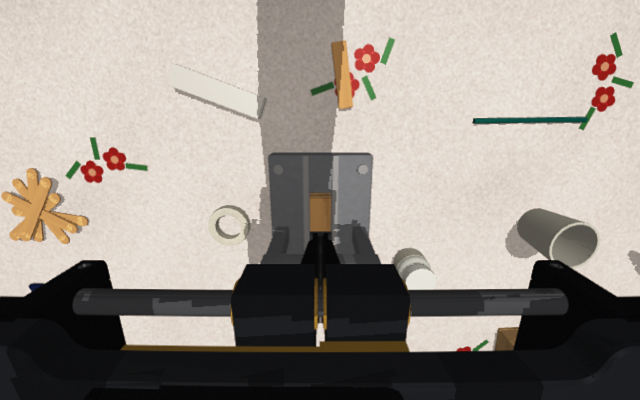

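Call:
servo_tool(rows=[[-3,-1,0,0,0,0],[-7,-2,0,0,0,0],[-11,-3.4,0,0,0,0],[-14,-3.45,0,0,0,0],[-14.5,-3.45,0,0,0,0],[-14.5,-3.45,0,0,0,0],[-14.5,-3.45,0,0,0,0]], claw=0.4)

```text
time_s: 9.32
ee_pos: [0.6084, -0.0356, 0.2577]
eef_rot: [-0.076, -3.136, -0.001]
force: [-0.5, 1.0, -0.7]
width: 0.0416
```

Run:
```python
from h import *
print(ctrl.sense()["ee_pos"],ctrl.sense()["force"])
u=ctrl.get_image("scene")[:,:,::-1]
cv2.imwrite("pics/c6.png",cv2.resize(u[110:250,200:340],None,fx=4.2,fy=4.2,interpolation=cv2.INTER_CUBIC))
w=ctrl.get_image("wrist")[:,:,::-1];cv2.imwrite("pics/w6.png",w)
```

```text
[ 0.60838686 -0.03561606  0.25767379] [-0.53138925  1.02223728 -0.66730267]
```

View pics/c6.png

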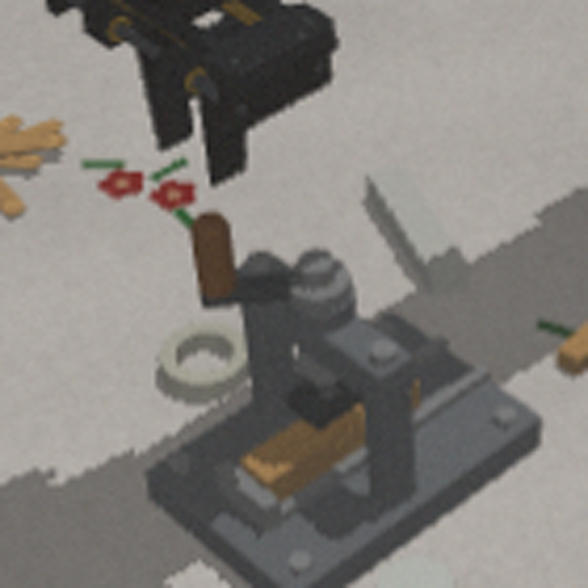

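View pics/w6.png

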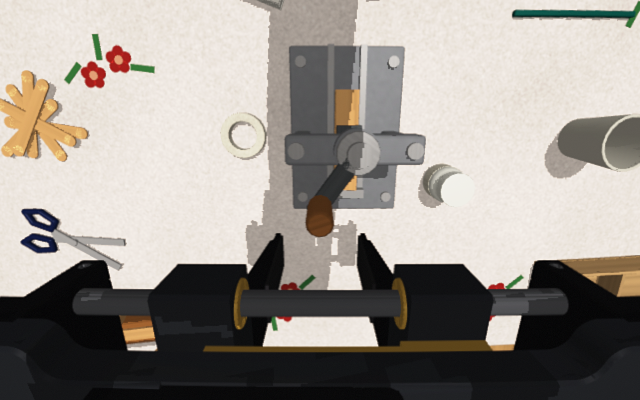

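Run:
```python
from h import *
w=ctrl.camera_model("wrist");s=ctrl.sense();print(s["ee_pos"],s["width"])
im=cv2.imread("pics/w6.png");hsv=cv2.cvtColor(im,cv2.COLOR_BGR2HSV)
m=cv2.inRange(hsv,(3,120,30),(18,255,140));m[:, :295]=0;m[:,345:]=0;m[:180]=0;m[245:]=0
ys,xs=np.nonzero(m);print(xs.min(),xs.max(),ys.min(),ys.max())
print(onz(w,(320,208),.234),"hub",[onz(w,(358,152),z).round(4) for z in(.19,.2,.21)])
```

```text
[ 0.60833387 -0.03550556  0.25948056] 0.04985851913370817
306 344 188 236
[ 0.59632932 -0.0336731   0.234     ] hub [array([0.5607, 0.0013, 0.19  ]), array([5.594e-01, 1.000e-04, 2.000e-01]), array([ 0.5582, -0.0012,  0.21  ])]
```

Run:
```python
from h import *
im=cv2.imread("pics/w6.png");cv2.imwrite("pics/w6z.png",cv2.resize(im[130:260,260:400],None,fx=5,fy=4.6,interpolation=cv2.INTER_CUBIC))
w=ctrl.camera_model("wrist")
for P in([.610,-.036,.234],[.610,-.036,.184],[.5985,-.036,.234],[.6215,-.036,.234],[.562,.001,.2]):print(P,proj(w,P).round(1))
for v in (236,238):print(onz(w,(320,v),.234))
```

```text
[0.61, -0.036, 0.234] [[317.9 224.9]]
[0.61, -0.036, 0.184] [[318.2 205.9]]
[0.5985, -0.036, 0.234] [[317.1 210.8]]
[0.6215, -0.036, 0.234] [[318.6 238.5]]
[0.562, 0.001, 0.2] [[359.2 155. ]]
[ 0.61944417 -0.03480023  0.234     ]
[ 0.62114791 -0.03488331  0.234     ]
```

View pics/w6z.png

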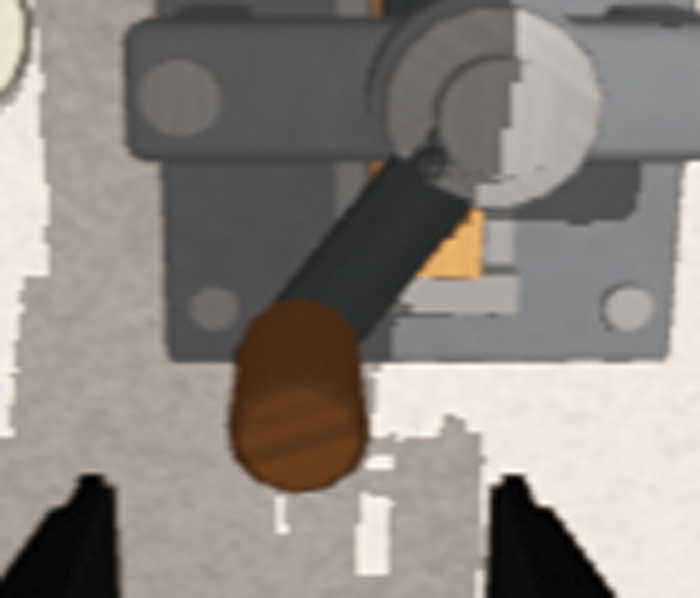

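Call:
servo_tool(rows=[[-0.15,0,2,0,0,0],[-0.15,0,4,0,0,0],[-0.15,0,6,0,0,0],[-0.15,0,7,0,0,0],[-0.15,0,7.4,0,0,0],[-0.15,0,7.4,0,0,0]])

```text
time_s: 9.92
ee_pos: [0.6101, -0.0357, 0.1857]
eef_rot: [-0.076, -3.139, -0.0]
force: [-0.5, 0.5, -0.7]
width: 0.0667
```

Call:
servo_tool(rows=[[0,0,0,0,0,0],[0,0,0,0,0,0],[0,0,0,0,0,0],[0,0,0,0,0,0],[0,0,0,0,0,0],[0,0,0,0,0,0]], claw=-1, grip_force=40)

```text
time_s: 10.42
ee_pos: [0.6114, -0.036, 0.1868]
eef_rot: [0.077, 3.14, -0.0]
force: [-0.7, 0.9, 0.9]
width: 0.0316
```

Run:
```python
from h import *
s=ctrl.sense();print(s["ee_pos"],s["force"],s["torque"],s["width"])
u=ctrl.get_image("scene")[:,:,::-1]
cv2.imwrite("pics/c7.png",cv2.resize(u[110:250,200:340],None,fx=4.2,fy=4.2,interpolation=cv2.INTER_CUBIC))
```

```text
[ 0.61137011 -0.03601203  0.18676304] [-0.69253571  0.91973483  0.91187092] [ 0.12461419 -0.15136233 -0.00638484] 0.03164728672374921
```

View pics/c7.png

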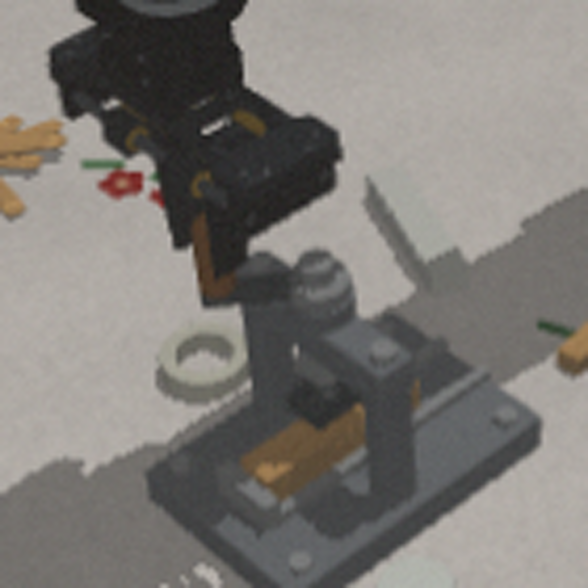

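```bash
cat > tab.py <<'E'
import numpy as np
def rows(a,b,n,phi0=-37.3+2.8,r=6.0):
    # press-frame angles, clockwise a->b deg; tool x=-press x, tool y=press y ; cm
    f=lambda t:np.array([-np.cos(np.radians(phi0-t)),np.sin(np.radians(phi0-t))])*r
    return [(f(a+(b-a)*(k+1)/n)-f(a)).round(2).tolist() for k in range(n)]
E
python3 - <<'E'
from tab import *
print(rows(0,120,17)); print(rows(120,240,17))
E
```

```text
[[0.46, -0.58], [0.98, -1.1], [1.56, -1.56], [2.2, -1.93], [2.87, -2.23], [3.58, -2.44], [4.31, -2.57], [5.05, -2.6], [5.78, -2.54], [6.51, -2.39], [7.21, -2.16], [7.87, -1.84], [8.49, -1.44], [9.06, -0.97], [9.57, -0.43], [10.0, 0.17], [10.36, 0.82]]
[[0.28, 0.69], [0.47, 1.4], [0.57, 2.13], [0.58, 2.87], [0.5, 3.6], [0.33, 4.32], [0.07, 5.02], [-0.27, 5.67], [-0.69, 6.28], [-1.18, 6.83], [-1.73, 7.32], [-2.34, 7.74], [-3.0, 8.08], [-3.69, 8.33], [-4.41, 8.5], [-5.15, 8.58], [-5.89, 8.56]]
```

Call:
servo_tool(rows=[[0,0,0,0,0,0],[0,0,0,0,0,0],[0,0,0,0,0,0]])

```text
time_s: 10.72
ee_pos: [0.6112, -0.0361, 0.1864]
eef_rot: [0.077, 3.141, -0.0]
force: [0.7, -0.9, 0.6]
width: 0.0222
```

Call:
servo_tool(rows=[[0.46,-0.58,0,0,0,0],[0.98,-1.1,0,0,0,0],[1.56,-1.56,0,0,0,0],[2.2,-1.93,0,0,0,0],[2.87,-2.23,0,0,0,0],[3.58,-2.44,0,0,0,0],[3.58,-2.44,0,0,0,0],[3.58,-2.44,0,0,0,0]])

```text
time_s: 11.38
ee_pos: [0.5752, -0.0579, 0.1865]
eef_rot: [0.077, 3.137, 0.003]
force: [3.6, 1.3, -1.9]
width: 0.022
```

```bash
cat > st.py <<'E'
from h import *
s=ctrl.sense();p=s["ee_pos"];F=s["force"]
C=np.array([.562,.0005]);d=p[:2]-C;r=np.linalg.norm(d);a=np.degrees(np.arctan2(d[1],d[0]))
er=d/r;et=np.array([er[1],-er[0]]) # clockwise
print("t",s["time_s"],"pos",p.round(4),"r",r.round(4),"cw",round((-37.3-a)%360,1),"Frad",round(F[:2]@er,2),"Ftan",round(F[:2]@et,2),"Fz",F[2].round(2),"w",round(s["width"],4))
E
python3 st.py
```

```text
t 11.3833 pos [ 0.5752 -0.0579  0.1865] r 0.0599 cw 40.0 Frad -0.5 Ftan -3.76 Fz -1.9 w 0.022
```

Run:
```python
from tab import *
print(rows(42.35,162,16)); print(rows(162,252,12));print(rows(252,282,5))
```

```text
[[0.77, -0.13], [1.55, -0.15], [2.33, -0.08], [3.1, 0.1], [3.83, 0.37], [4.52, 0.74], [5.16, 1.19], [5.73, 1.73], [6.23, 2.33], [6.64, 2.99], [6.97, 3.7], [7.2, 4.45], [7.33, 5.22], [7.36, 6.0], [7.29, 6.78], [7.12, 7.55]]
[[-0.27, 0.74], [-0.64, 1.43], [-1.09, 2.07], [-1.62, 2.65], [-2.23, 3.15], [-2.89, 3.57], [-3.6, 3.9], [-4.35, 4.13], [-5.13, 4.26], [-5.91, 4.29], [-6.69, 4.22], [-7.46, 4.05]]
[[-0.59, -0.21], [-1.16, -0.48], [-1.69, -0.81], [-2.19, -1.19], [-2.65, -1.62]]
```

Call:
servo_tool(rows=[[0.77,-0.13,0,0,0,0],[1.55,-0.15,0,0,0,0],[2.33,-0.08,0,0,0,0],[3.1,0.1,0,0,0,0],[3.83,0.37,0,0,0,0],[4.52,0.74,0,0,0,0],[5.16,1.19,0,0,0,0],[5.73,1.73,0,0,0,0],[6.23,2.33,0,0,0,0],[6.64,2.99,0,0,0,0],[6.97,3.7,0,0,0,0],[7.2,4.45,0,0,0,0],[7.33,5.22,0,0,0,0],[7.36,6.0,0,0,0,0],[7.29,6.78,0,0,0,0],[7.12,7.55,0,0,0,0],[7.12,7.55,0,0,0,0],[7.12,7.55,0,0,0,0],[7.12,7.55,0,0,0,0]])

```text
time_s: 12.97
ee_pos: [0.5068, 0.0189, 0.1864]
eef_rot: [0.077, 3.14, -0.005]
force: [1.4, -5.3, -0.8]
width: 0.0221
```

```bash
python3 st.py
python3 - <<'E'
from h import *
u=ctrl.get_image("scene")[:,:,::-1]
cv2.imwrite("pics/c8.png",cv2.resize(u[110:250,200:340],None,fx=4.2,fy=4.2,interpolation=cv2.INTER_CUBIC))
E
```

```text
t 12.9667 pos [0.5068 0.0189 0.1864] r 0.0582 cw 161.1 Frad -3.01 Ftan -4.56 Fz -0.76 w 0.0221
```

View pics/c8.png

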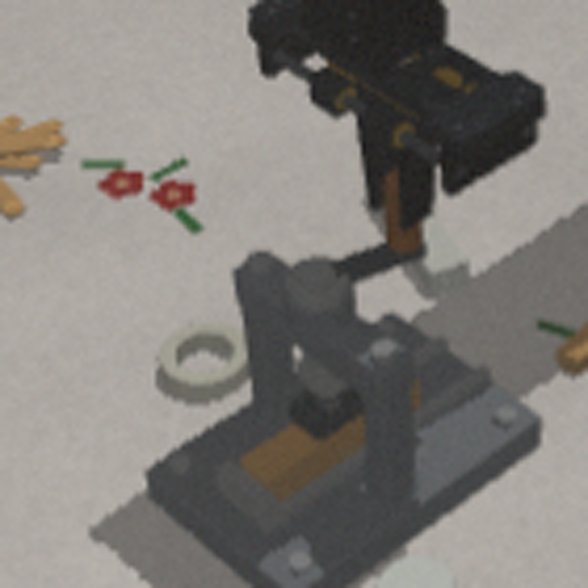

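Run:
```python
from tab import *
for a in range(162,462,30): print(a,rows(a,a+30,4))
```

```text
162 [[-0.27, 0.74], [-0.64, 1.43], [-1.09, 2.07], [-1.62, 2.65]]
192 [[-0.6, 0.5], [-1.27, 0.92], [-1.98, 1.25], [-2.73, 1.48]]
222 [[-0.77, 0.13], [-1.56, 0.16], [-2.34, 0.09], [-3.1, -0.08]]
252 [[-0.74, -0.27], [-1.43, -0.64], [-2.07, -1.09], [-2.65, -1.62]]
282 [[-0.5, -0.6], [-0.92, -1.27], [-1.25, -1.98], [-1.48, -2.73]]
312 [[-0.13, -0.77], [-0.16, -1.56], [-0.09, -2.34], [0.08, -3.1]]
342 [[0.27, -0.74], [0.64, -1.43], [1.09, -2.07], [1.62, -2.65]]
372 [[0.6, -0.5], [1.27, -0.92], [1.98, -1.25], [2.73, -1.48]]
402 [[0.77, -0.13], [1.56, -0.16], [2.34, -0.09], [3.1, 0.08]]
432 [[0.74, 0.27], [1.43, 0.64], [2.07, 1.09], [2.65, 1.62]]
```

Call:
servo_tool(rows=[[-0.27,0.74,0,0,0,0],[-0.64,1.43,0,0,0,0],[-1.09,2.07,0,0,0,0],[-1.62,2.65,0,0,0,0],[-1.62,2.65,0,0,0,0],[-1.62,2.65,0,0,0,0],[-1.62,2.65,0,0,0,0]])

```text
time_s: 13.6
ee_pos: [0.5235, 0.0452, 0.1864]
eef_rot: [-0.077, -3.139, 0.003]
force: [-4.1, -4.0, 3.5]
width: 0.0218
```

```bash
python3 st.py
```

```text
t 13.6 pos [0.5235 0.0452 0.1864] r 0.0591 cw 192.0 Frad -0.32 Ftan -5.68 Fz 3.46 w 0.0218
```

Call:
servo_tool(rows=[[-0.6,0.5,0,0,0,0],[-1.27,0.92,0,0,0,0],[-1.98,1.25,0,0,0,0],[-2.73,1.48,0,0,0,0],[-2.73,1.48,0,0,0,0],[-2.73,1.48,0,0,0,0],[-2.73,1.48,0,0,0,0]])

```text
time_s: 14.18
ee_pos: [0.5514, 0.0597, 0.1864]
eef_rot: [-0.077, -3.138, -0.001]
force: [-4.8, 0.9, 3.1]
width: 0.0218
```

```bash
python3 st.py
```

```text
t 14.1833 pos [0.5514 0.0597 0.1864] r 0.0602 cw 222.5 Frad 1.69 Ftan -4.55 Fz 3.14 w 0.0218
```

Call:
servo_tool(rows=[[-0.77,0.13,0,0,0,0],[-1.56,0.16,0,0,0,0],[-2.34,0.09,0,0,0,0],[-3.1,-0.08,0,0,0,0],[-3.1,-0.08,0,0,0,0],[-3.1,-0.08,0,0,0,0],[-3.1,-0.08,0,0,0,0]])

```text
time_s: 14.77
ee_pos: [0.5816, 0.0586, 0.1864]
eef_rot: [-0.076, -3.137, -0.005]
force: [-8.2, 3.1, 4.4]
width: 0.0221
```

```bash
python3 st.py
python3 - <<'E'
from h import *
u=ctrl.get_image("scene")[:,:,::-1]
cv2.imwrite("pics/c9.png",cv2.resize(u[170:230,250:320],None,fx=9,fy=9,interpolation=cv2.INTER_CUBIC))
E
```

```text
t 14.7667 pos [0.5816 0.0586 0.1864] r 0.0613 cw 251.3 Frad 0.34 Ftan -8.72 Fz 4.39 w 0.0221
```

View pics/c9.png

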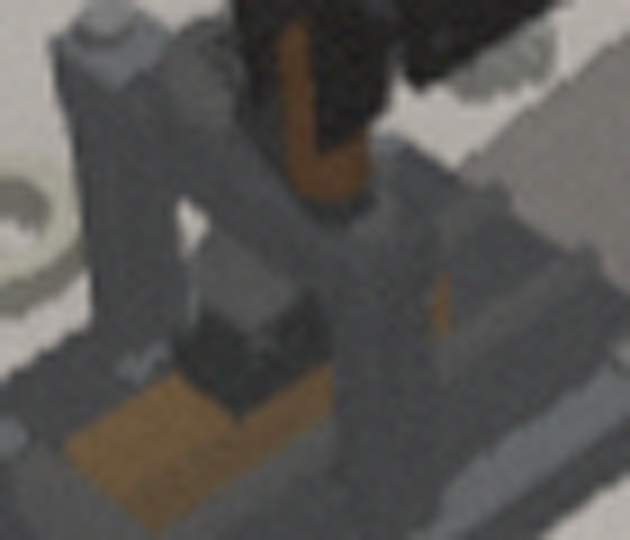

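```bash
cat > av.py <<'E'
from h import *
C=np.array([.562,.0005]);L=[]
for i in range(7):
    s=ctrl.sense();p=s["ee_pos"];F=s["force"];d=p[:2]-C;r=np.linalg.norm(d);er=d/r;et=np.array([er[1],-er[0]])
    L.append([(-37.3-np.degrees(np.arctan2(d[1],d[0])))%360,r*1000,F[:2]@er,F[:2]@et,F[2]]);ctrl.get_image("top")
L=np.array(L);print(s["time_s"],L.mean(0).round(2),L.std(0).round(2),L[:,3].round(1))
E
python3 av.py
```

```text
15.1167 [251.34  61.29   0.52  -7.78   4.08] [0.01 0.01 0.19 0.45 0.57] [-7.5 -7.6 -7.7 -8.5 -8.1 -7.  -8.1]
```

Run:
```python
from tab import *
for a in range(252,402,10): print(a,rows(a,a+10,2))
```

```text
252 [[-0.49, -0.17], [-0.97, -0.38]]
262 [[-0.46, -0.25], [-0.89, -0.55]]
272 [[-0.41, -0.33], [-0.78, -0.69]]
282 [[-0.34, -0.4], [-0.65, -0.82]]
292 [[-0.27, -0.45], [-0.5, -0.92]]
302 [[-0.19, -0.49], [-0.33, -0.99]]
312 [[-0.1, -0.51], [-0.15, -1.03]]
322 [[-0.01, -0.52], [0.03, -1.05]]
332 [[0.08, -0.52], [0.21, -1.02]]
342 [[0.17, -0.49], [0.38, -0.97]]
352 [[0.25, -0.46], [0.55, -0.89]]
362 [[0.33, -0.41], [0.69, -0.78]]
372 [[0.4, -0.34], [0.82, -0.65]]
382 [[0.45, -0.27], [0.92, -0.5]]
392 [[0.49, -0.19], [0.99, -0.33]]
```

Call:
servo_tool(rows=[[-0.51,-0.16,0,0,0,0],[-0.99,-0.39,0,0,0,0],[-0.99,-0.39,0,0,0,0],[-0.99,-0.39,0,0,0,0],[-0.99,-0.39,0,0,0,0]])

```text
time_s: 15.58
ee_pos: [0.5907, 0.055, 0.1864]
eef_rot: [-0.076, -3.135, -0.007]
force: [-9.1, 5.5, 4.7]
width: 0.0222
```

```bash
python3 av.py
```

```text
15.8833 [ 2.6046e+02  6.1600e+01  7.0000e-02 -1.0360e+01  5.2600e+00] [0.01 0.02 0.52 0.51 0.37] [-10.7 -10.3  -9.3 -10.2 -11.1 -10.3 -10.6]
```

Call:
servo_tool(rows=[[-0.46,-0.25,0,0,0,0],[-0.89,-0.55,0,0,0,0],[-0.89,-0.55,0,0,0,0],[-0.89,-0.55,0,0,0,0],[-0.89,-0.55,0,0,0,0]])

```text
time_s: 16.35
ee_pos: [0.5994, 0.0497, 0.1864]
eef_rot: [-0.076, -3.136, -0.009]
force: [-8.9, 6.8, 5.0]
width: 0.022
```

```bash
python3 av.py
```

```text
16.65 [269.95  61.85   0.46 -11.43   5.  ] [0.01 0.01 0.57 0.48 0.38] [-11.2 -11.8 -10.6 -12.  -11.9 -11.5 -11.1]
```

Call:
servo_tool(rows=[[-0.41,-0.33,0,0,0,0],[-0.78,-0.69,0,0,0,0],[-0.78,-0.69,0,0,0,0],[-0.78,-0.69,0,0,0,0],[-0.78,-0.69,0,0,0,0]])

```text
time_s: 17.12
ee_pos: [0.6071, 0.0431, 0.1864]
eef_rot: [-0.075, -3.136, -0.011]
force: [-8.6, 8.0, 4.5]
width: 0.022
```

```bash
python3 av.py
```

```text
17.4167 [ 2.7937e+02  6.2060e+01  2.0000e-02 -1.1630e+01  4.4000e+00] [0.01 0.01 0.72 0.19 0.28] [-11.7 -11.6 -11.9 -11.3 -11.7 -11.5 -11.7]
```

```bash
python3 - <<'E'
import numpy as np
P=np.array([(.6112,-.0361),(.5752,-.0579),(.5068,.0189),(.5235,.0452),(.5514,.0597),(.5816,.0586),(.5907,.055),(.5994,.0497),(.6071,.0431)])
A=np.c_[2*P,np.ones(9)];s=np.linalg.lstsq(A,(P**2).sum(1),rcond=None)[0]
c=s[:2];print(c,np.sqrt(s[2]+c@c),np.linalg.norm(P-c,axis=1).round(4))
a=np.degrees(np.arctan2(*(P-c).T[::-1]));print(((a[0]-a)%360).round(1))
E
python3 - <<'E'
import sys;sys.path.insert(0,'.')
from tab import *
print(282,rows(282,297,3));print(297,rows(297,312,3));print(312,rows(312,324,3))
E
```

```text
[0.56417452 0.00112164] 0.06001958920542452 [0.06   0.06   0.0601 0.06   0.06   0.0601 0.0601 0.06   0.06  ]
[  0.   41.1 158.9 188.9 219.3 248.5 257.8 267.6 277.3]
282 [[-0.34, -0.4], [-0.65, -0.82], [-0.92, -1.27]]
297 [[-0.23, -0.47], [-0.42, -0.96], [-0.56, -1.46]]
312 [[-0.08, -0.41], [-0.14, -0.83], [-0.16, -1.24]]
```

Call:
servo_tool(rows=[[-0.34,-0.4,0,0,0,0],[-0.65,-0.82,0,0,0,0],[-0.92,-1.27,0,0,0,0],[-0.92,-1.27,0,0,0,0],[-0.92,-1.27,0,0,0,0],[-0.92,-1.27,0,0,0,0]])

```text
time_s: 17.97
ee_pos: [0.6164, 0.0308, 0.1864]
eef_rot: [-0.075, -3.138, -0.013]
force: [-6.6, 11.1, 4.3]
width: 0.0222
```

```bash
sed -i 's/C=np.array.*;L=/C=np.array([.5642,.0011]);L=/; s/-37.3-np/-38.35-np/' av.py; python3 av.py
```

```text
18.2667 [ 2.9205e+02  6.0050e+01  1.0000e-01 -1.2150e+01  3.7000e+00] [0.01 0.01 0.43 0.54 0.45] [-12.9 -12.1 -11.2 -12.7 -12.1 -11.8 -12.3]
```

Call:
servo_tool(rows=[[-0.23,-0.47,0,0,0,0],[-0.42,-0.96,0,0,0,0],[-0.56,-1.46,0,0,0,0],[-0.56,-1.46,0,0,0,0],[-0.56,-1.46,0,0,0,0],[-0.56,-1.46,0,0,0,0]])

```text
time_s: 18.82
ee_pos: [0.6222, 0.0166, 0.1864]
eef_rot: [-0.075, -3.14, -0.015]
force: [-2.1, 11.6, 1.7]
width: 0.0224
```

```bash
python3 av.py
```

```text
19.1167 [306.72  60.04   0.91 -12.69   2.43] [0.01 0.01 0.58 0.63 0.41] [-11.8 -13.3 -11.7 -12.9 -12.9 -13.4 -12.9]
```

```bash
python3 -c "
from tab import *
print(rows(312,331,4))"
```

```text
[[-0.1, -0.49], [-0.15, -0.98], [-0.17, -1.48], [-0.14, -1.98]]
```

Call:
servo_tool(rows=[[-0.1,-0.49,0,0,0,0],[-0.15,-0.98,0,0,0,0],[-0.17,-1.48,0,0,0,0],[-0.14,-1.98,0,0,0,0],[-0.14,-1.98,0,0,0,0],[-0.14,-1.98,0,0,0,0],[-0.14,-1.98,0,0,0,0]])

```text
time_s: 19.75
ee_pos: [0.6241, -0.0029, 0.1865]
eef_rot: [0.075, 3.137, 0.016]
force: [2.5, 14.0, 0.1]
width: 0.0223
```

```bash
python3 av.py
```

```text
20.05 [ 3.2553e+02  6.0010e+01  1.2900e+00 -1.3600e+01  2.0000e-02] [0.01 0.01 0.26 0.34 0.4 ] [-14.1 -13.7 -13.7 -13.8 -13.3 -13.  -13.5]
```

Call:
servo_tool(rows=[[0,0.15,0,0,0,0],[0,0.25,0,0,0,0],[0,0.25,0,0,0,0]])

```text
time_s: 20.35
ee_pos: [0.6241, -0.0028, 0.1865]
eef_rot: [0.075, 3.137, 0.008]
force: [1.4, 6.9, -0.4]
width: 0.0222
```

Call:
servo_tool(rows=[[0,0,0,0,0,0],[0,0,0,0,0,0],[0,0,0,0,0,0],[0,0,0,0,0,0],[0,0,0,0,0,0],[0,0,0,0,0,0]], claw=0.4)

```text
time_s: 20.85
ee_pos: [0.623, -0.0061, 0.1863]
eef_rot: [0.077, 3.141, -0.0]
force: [0.1, 0.2, 0.3]
width: 0.0569
```

Call:
servo_tool(rows=[[0,0,-1,0,0,0],[0,0,-3,0,0,0],[0,0,-6,0,0,0],[0,0,-9,0,0,0],[0,0,-11,0,0,0],[4,0,-12,0,0,0],[8,0,-12,0,0,0],[12,0,-12,0,0,0],[16,0,-12,0,0,0],[20,0,-12,0,0,0],[20,0,-12,0,0,0]])

```text
time_s: 21.77
ee_pos: [0.4184, 0.0044, 0.3079]
eef_rot: [0.077, 3.138, -0.001]
force: [1.3, 0.6, 0.1]
width: 0.0665
```

Run:
```python
from h import *
s=ctrl.sense();print(s["time_s"],s["ee_pos"],s["force"])
u=ctrl.get_image("scene")[:,:,::-1]
cv2.imwrite("pics/c10.png",cv2.resize(u[110:260,200:350],None,fx=4,fy=4,interpolation=cv2.INTER_CUBIC))
t=ctrl.get_image("top")[:,:,::-1];cv2.imwrite("pics/t10.png",t)
```

```text
21.7667 [0.41836778 0.00443122 0.30785399] [1.27466978 0.60084828 0.13356863]
```

View pics/c10.png

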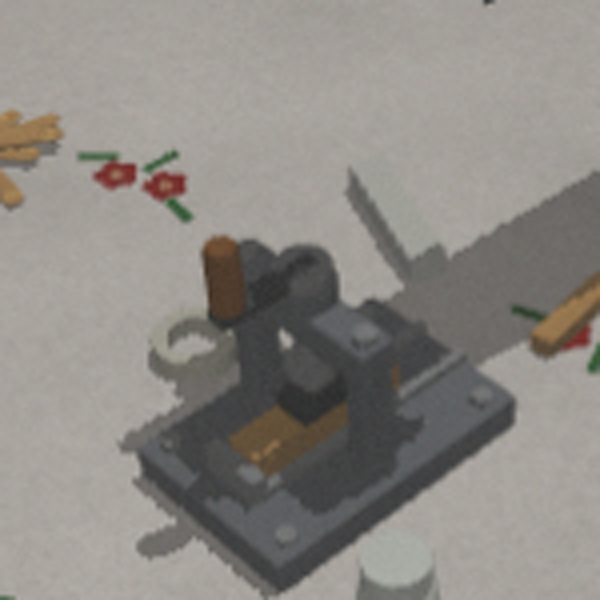

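View pics/t10.png

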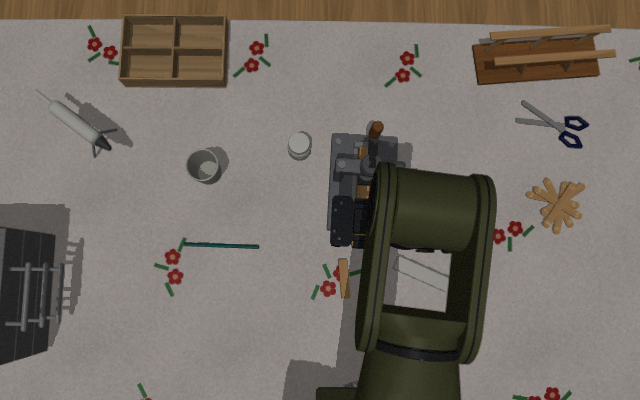

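Run:
```python
from h import *
t=cv2.imread("pics/t10.png");h=cv2.cvtColor(t,cv2.COLOR_BGR2HSV)[115:165,360:400]
m=cv2.inRange(h,(4,130,50),(16,255,255));ys,xs=np.nonzero(m)
print(xs.min()+360,xs.max()+360,ys.min()+115,ys.max()+115)
top=(np.mean([377,378]),ys.min()+115+5.5)
P=onz(ctrl.camera_model("top"),top,.234);d=P[:2]-[.5625,.0008];print(P,np.degrees(np.arctan2(d[1],d[0])),np.linalg.norm(d))
print(ctrl.hand_in())
```

```text
360 382 122 156
[ 0.61900834 -0.0023057   0.234     ] -3.145816528469256 0.05659362057471217
the job is handed in; nothing more can be done
None
```

I pushed the stack home against the stop and wound the crank about a quarter turn past where the pad met it. I then let go, drew the arm clear and handed in at about 22 s of the 64 s allowed. No verdict is reported.

**Stack:** the first push passed over the stack without moving it, because the fingertips sit about 19 mm higher than the TCP position suggested. I went back, came in lower and pushed again. The stack stopped solidly, with the push force rising to about 22 N, at the position predicted for home. The pictures show its far end at the stop.

**Crank:** the force at the knob while paused rose from about 5 N when free to 10.4 N at 258°, then climbed evenly to 13.6 N at 325.5°, where I stopped. A quarter turn past contact should give about 13.4 N.

**Uncertainty:** I know the contact angle only as a bracket, roughly 219° to 255°:
- **Mixed evidence:** the even climb points to about 230°. A reading of 7.8 N at 248° does not fit that line, and the free readings were about 1 N below the stated 6 N.
- **Result:** I stopped 70° to 106° past contact, which works out to about 99 to 124 N and is inside the 92 to 134 N window. The clamping force itself was not measured.

**After letting go:** the tool force read near zero and the knob had stayed where I left it, within picture accuracy. The jar, cup, pencil, small stick and the white and orange look-alikes look unmoved in the last top picture. The tape roll was hidden from that camera but looks in place in the scene picture.

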